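# Seat the capped cuvette in the photometer and close its lid

## Robot

A 6-joint arm with a two-finger parallel gripper is mounted at the origin on the work surface. World frame = base frame: x ahead of the robot, y to its left, z up, the work surface at z = 0. Lengths are in m, angles in degrees, forces in N, time in s.
With the tool pointing down it reaches from about 0.15 to 0.775 m from the base axis. Payload 6.1 kg.
Tool frame: the origin (TCP) lies at the very end of the fingers, on their centre line; the grasp point (between the pads) lies 19 mm behind it; z points along the fingers, x is the direction in which the jaws open and shut, and the axes are right-handed (so a half turn about z gives the same grasp; the last joint's range is limited). The gripper opens to 85 mm and grips with 20 to 120 N. Pads are 22 mm wide; open, the fingers measure 114 mm over their backs; the gripper's body (76 mm by 85 mm) begins 54 mm behind the grasp point. The pads swing forward as they close: fully open they stand 13 mm farther back than shut.
Start: joints at [71.391, 7.208, -2.269, 80.523, 0, 90], TCP at [0.168, 0.498, 0.231] pointing down, gripper open.
Joint ranges: [-155.77, 155.77], [-54.66, 111.73], [-72.52, 77.12], [-102.08, 115.82], [-83.92, 84.16], [-180, 180]. Speed limits (degrees/s): [136.94, 136.94, 172.46, 180, 180, 180].

## Interface

Orientations are given as [roll, pitch, yaw] about the fixed x, y, z axes, in that order (R = Rz(yaw) Ry(pitch) Rx(roll)).
In Python, from bench import * gives the robot as it stands. The module is installed in compiled form; this text tells all that it offers. Calls block until the motion is done:
- move_ptp(position, orientation): joint-space move of the TCP to a pose.
- servo_line(position, orientation=None, velocity=0.15): straight line of the TCP; orientation=None keeps the orientation; velocity is the mean speed in m/s.
- set_joints(angles): joint-space move.
- move_gripper(opening): opening from 0.0 (shut) to 1.0 (fully open); the grip force is fixed at half the most; returns when the fingers have stopped.
- hold(seconds).
- ik(position, orientation): joint angles nearest the present ones, or None.
- state(): the state.
- capture(name): name is "scene" or "top" or "wrist"; returns a dict with "color" (480x640x3 uint8, blue, green, red), "depth" (480x640 float32, m along the optical axis (not along the pixel's ray), 0 where there is no reading), "K" (3x3 intrinsics, pixels), "R" (3x3) and "t" (3): a world point X has camera coordinates R X + t; the wrist camera has in their place "mount" (4x4, takes a point from camera to tool coordinates, whose origin is the TCP and whose axes are the tool frame's). Camera axes: x right, y down, z forward; pixel columns grow to the right and rows downward; lengths in m; the calibration is good to about 2 mm. The wrist camera is an equidistant fisheye: a pixel r from the principal point sees the ray r / f radians off the axis. A picture is of the moment at which its call begins: read the wrist's pose just before it.
A pose or a line that the arm cannot do raises MotionError and nothing moves.
- close_job(): hands the job in, once; it reports no verdict.
The state is a dict: "time_s": time; "joints": joint angles; "qvel": joint speeds; "joint_efforts": joint torques, N m; "tool_pos": TCP position; "tcp_rot": TCP orientation; "contact_force": force on the tool from outside, world axes, zero at the start; "ft_torque": the same for the moment, N m; "finger_gap": opening from 0.0 (shut) to 1.0 (fully open).
Only numpy, scipy, OpenCV 4.12 (cv2) and the standard library are available. Lean on these libraries where they do the work, as an engineer would, in place of code of your own. Each camera call takes 0.05 s, during which the arm holds its last target.

## Task

Take the capped cuvette out of the rack, slide it upright into the photometer's well and press it gently down past the sprung clip until you feel it stand solidly on the floor of the well. Do not force it: once it bottoms, stop pushing. Then let go, close the photometer's lid over it, and leave the other cuvettes and the things on the bench as they are.

Things in the scene. Friction and masses are not known exactly. Their poses are not given: they have to be found in the camera images.
- cuvette: The capped glass cuvette, the only one with a cap: square cell 12.5 x 12.5 mm, 45 mm high, and on it a black square cap 14 x 14 mm, 15 mm high, 60 mm over all, about 25 g; origin at the centre of its underside, z up along it; any of its four sides may face forward
- rack: White cuvette rack fixed to the bench, 40 (x) x 124 (y) x 28 mm high, with five square wells in a row along its y, 22 mm apart, every other one filled; the well floors are 8 mm above the bench, so the capped cuvette stands 40 mm and the others 25 mm out of it, square to the rack; origin at the centre of its underside
- photometer: Bench photometer, white and grey, fixed: a level deck 95 mm above the bench, 150 (x) x 200 mm (y), reaching 60 mm to -x and 90 mm to +x of the well, with a lower sloping console and screen on its -x side, down to 180 mm from the well; origin on the bench straight below the well's axis, x from the console to the back, y towards the lid's hinge
- well_mouth (a point): Centre of the square mouth of the cuvette well, in the deck inside a black square surround; the well is 13.9 x 13.9 mm, square to the photometer. Its floor is a rigid height-set stop that cannot be seen, 24 to 42 mm below the mouth, different each time
- clip (a point): Sprung clip in the +x wall of the well, 17 mm below the mouth; it begins to bear when the cuvette is about 9 mm in, takes a push of roughly 3 to 10 N to pass, then drags and holds the cuvette all the way down, so that it does not drop by itself
- lid (a joint): Hollow grey lid of the well, angle in rad: 0 closed on the deck, 1.75 to 2.0 when it stands open, leaning away from the well; a stiff hinge keeps it wherever it is left, about 1 N at its free edge moves it
- lid_hinge (a point): Middle of the lid's hinge axis, at deck level, 45 mm to +y of the well; the axis runs along the photometer's x. Closed, the lid covers 85 mm from the hinge towards -y, 70 mm along x, and its outside is 45 mm high; inside there is room for 42 mm. A 10 mm tab sticks out at its free edge
- blank_a: Open glass cuvette without a cap, 12.5 x 12.5 x 45 mm, in the rack, to be left there; origin at the centre of its underside
- blank_b: A second open cuvette like it, also to be left in the rack
- tip_box: Yellow pipette-tip box with clear cover, 85 x 122 x 65 mm, on the bench; origin at the centre of its underside
- tube_stand: Blue stand with small white tubes, 64 x 100 x 41 mm, on the bench; origin at the centre of its underside
Not all that is in view belongs to the job. What is shaped like the cuvette but pink or purple is not meant.

How it is judged:
By the outcome, as a careful person would: the job done as asked, in the order asked, and still so for the second after the job is handed in, with the robot touching nothing.
It also fails if it takes over 72 s, if anything falls off the work surface, if the arm or the gripper's body presses on something with over 40 N, if the wrist force passes 120 N, or if a joint passes its speed limit or range.

## Working session

There is one attempt and no reset: what is moved stays moved. The work goes in short steps, each a Python script; the robot and the scene stay as the last script left them, time stands still between calls to the robot, and variables do not carry over. Pictures are saved under pics/ and viewed, and the job is handed in when it is done.

```bash
mkdir -p pics
python3 - <<'E'
from bench import *
import cv2,numpy as np
for n in ["scene","top","wrist"]:
    c=capture(n); cv2.imwrite(f"pics/{n}0.png",c["color"]); np.savez(f"pics/{n}0.npz",**c)
    print(n,c["K"].tolist(),[ (k,np.round(c[k],4).tolist()) for k in("R","t","mount") if k in c])
print(state())
E
```

```text
scene [[458.52616911557095, 0.0, 322.66628705420703], [0.0, 458.52616911557095, 240.80174025576937], [0.0, 0.0, 1.0]] [('R', [[0.8391, 0.5439, -0.0068], [0.4486, -0.699, -0.5569], [-0.3077, 0.4642, -0.8306]]), ('t', [-0.472, -0.2907, 1.1127])]
top [[504.85135598790663, 0.0, 314.0941067967961], [0.0, 504.85135598790663, 233.52142257939485], [0.0, 0.0, 1.0]] [('R', [[-0.0175, -0.9998, -0.0106], [-0.9961, 0.0184, -0.0865], [0.0867, 0.0091, -0.9962]]), ('t', [-0.0672, 0.6286, 1.0346])]
wrist [[371.64829954431775, 0.0, 318.29541206738776], [0.0, 371.64829954431775, 239.18519062445924], [0.0, 0.0, 1.0]] [('mount', [[1.0, 0.001, -0.0004, 0.0012], [-0.0008, 0.9497, 0.3132, -0.0797], [0.0007, -0.3132, 0.9497, -0.1423], [0.0, 0.0, 0.0, 1.0]])]
{'time_s': 0.15, 'joints': array([ 7.13924427e+01,  7.23480013e+00, -2.31307471e+00,  8.05230616e+01,
        5.55318186e-04,  9.00003027e+01]), 'qvel': array([ 0.01217851, -0.06087814,  0.26027523,  0.01281595,  0.03855156,
       -0.01548727]), 'joint_efforts': array([-2.84649514e-04, -4.36276031e+01,  3.53148150e+01,  1.36394205e-02,
       -2.25975141e-04, -3.27487029e-06]), 'tool_pos': array([0.16741762, 0.4972634 , 0.2306942 ]), 'tcp_rot': array([-1.79999445e+02,  7.09364609e-02,  7.13921400e+01]), 'contact_force': array([0.60032538, 0.22087757, 0.48171697]), 'ft_torque': array([ 0.03856521, -0.00650229, -0.00574443]), 'finger_gap': 1.0007245160903722}
```

View pics/scene0.png

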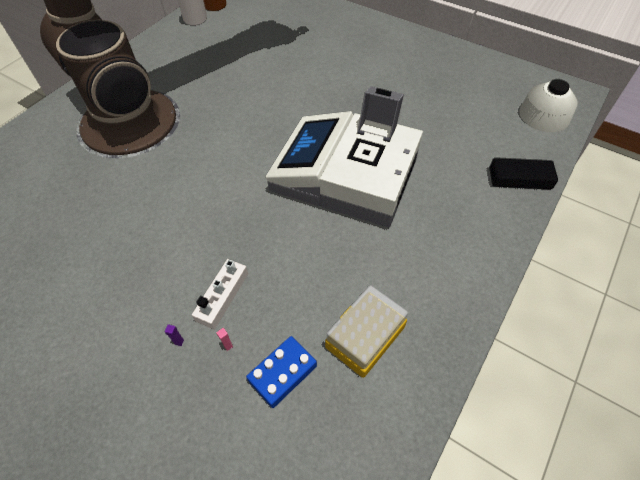

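View pics/top0.png

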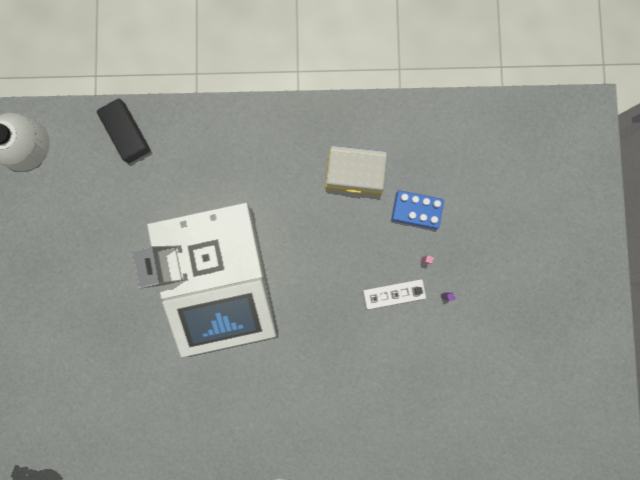

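View pics/wrist0.png

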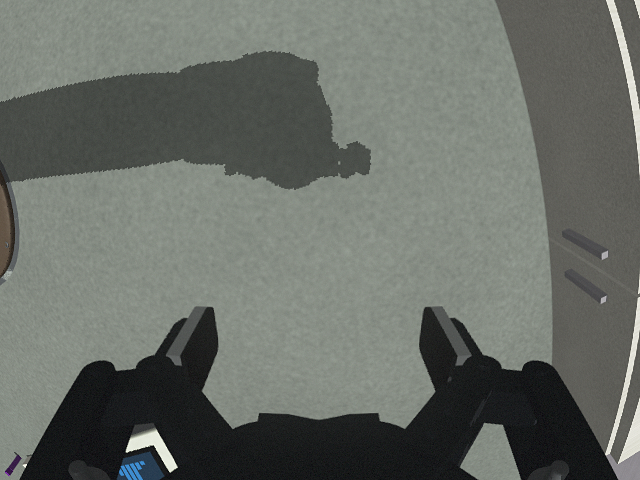

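Top view candidates are the black cap at (417,291) in the rack, open blanks at (395,294) and (374,298), a purple look-alike at (449,297) and a pink one at (428,260). I choose the black cap and check it in close crops.

Run:
```python
import cv2,numpy as np
t=cv2.imread("pics/top0.png");s=cv2.imread("pics/scene0.png")
a=cv2.resize(t[270:320,355:435],None,fx=8,fy=8,interpolation=cv2.INTER_CUBIC)
cv2.imwrite("pics/c_rack.png",a)
cv2.imwrite("pics/c_phot.png",cv2.resize(t[200:300,130:270],None,fx=5.5,fy=5.5,interpolation=cv2.INTER_CUBIC))
cv2.imwrite("pics/c_srack.png",cv2.resize(s[250:360,150:260],None,fx=5,fy=5,interpolation=cv2.INTER_CUBIC))
```

```text
(no output)
```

View pics/c_rack.png

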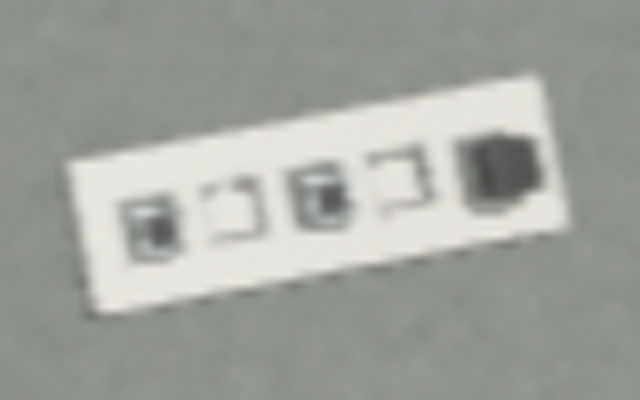

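View pics/c_phot.png

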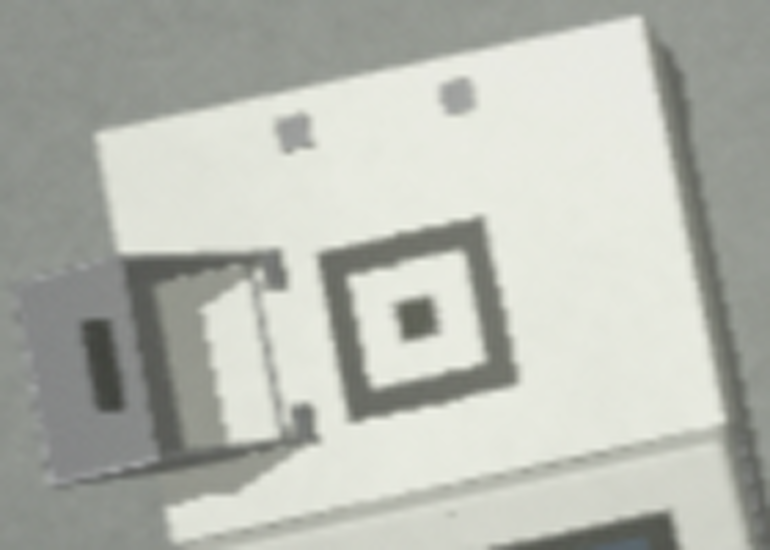

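View pics/c_srack.png

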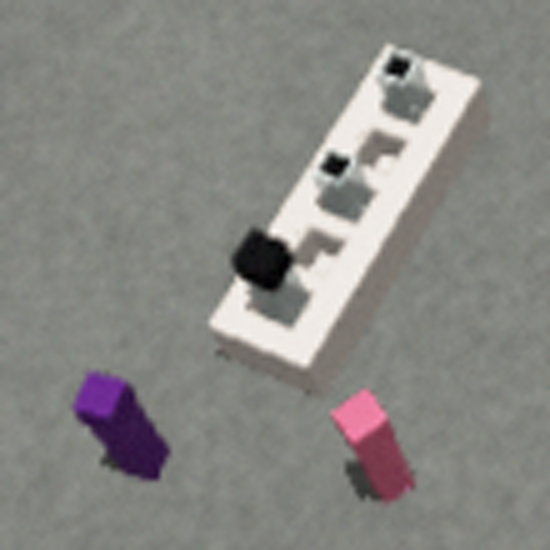

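```bash
cat > h.py <<'E'
import numpy as np,cv2
def plane(c,uv,z):
    K,R,t=c["K"],c["R"],c["t"]
    d=R.T@np.linalg.inv(K)@np.array([uv[0],uv[1],1.]); o=-R.T@t
    return o+d*(z-o[2])/d[2]
E
python3 - <<'E'
from h import *
c=np.load("pics/top0.npz");np.set_printoptions(precision=4,suppress=True)
f=lambda p,s,o:((p[0]+.5)/s-.5+o[0],(p[1]+.5)/s-.5+o[1])
P=[plane(c,f(p,8,(355,270)),.028) for p in[(68,160),(541,73),(571,228),(94,313)]]
P=np.array(P);print("rack",P,P.mean(0)); e=P[0]+P[3]-P[1]-P[2]; print("yaw of y",np.degrees(np.arctan2(-e[0],e[1])),np.linalg.norm(e)/2)
print("cap",plane(c,f((506,167),8,(355,270)),.068))
Q=np.array([plane(c,f(p,5.5,(130,200)),.095) for p in[(320,254),(485,217),(518,381),(352,418),(418,319)]])
print("well",Q,Q[:4].mean(0));e=Q[0]+Q[3]-Q[1]-Q[2];print(np.degrees(np.arctan2(-e[0],e[1])))
D=np.array([plane(c,f(p,5.5,(130,200)),.095) for p in[(97,131),(641,15),(726,425),(168,545)]])
print(D);e=D[0]-D[1];print(np.degrees(np.arctan2(-e[0],e[1])))
for uv in [(205,257),(220,215),(417,291),(400,305),(449,297),(428,260),(420,209),(356,160)]:
  z=c["depth"][uv[1],uv[0]];X=c["R"].T@(z*np.linalg.inv(c["K"])@[uv[0],uv[1],1]-c["t"]);print(uv,X)
E
```

```text
rack [[ 0.5084 -0.1782  0.028 ]
 [ 0.5288 -0.3016  0.028 ]
 [ 0.4887 -0.308   0.028 ]
 [ 0.469  -0.1839  0.028 ]] [ 0.4987 -0.2429  0.028 ]
yaw of y 9.202371868175979 0.12531566077775555
cap [ 0.5058 -0.284   0.068 ]
well [[0.6018 0.1699 0.095 ]
 [0.614  0.1107 0.095 ]
 [0.5552 0.099  0.095 ]
 [0.5431 0.1582 0.095 ]
 [0.5779 0.1347 0.095 ]] [0.5785 0.1345 0.095 ]
11.592342677965794
[[0.6475 0.2505 0.095 ]
 [0.6859 0.0544 0.095 ]
 [0.5382 0.025  0.095 ]
 [0.4993 0.2235 0.095 ]]
11.064165645821527
(205, 257) [0.5801 0.1413 0.071 ]
(220, 215) [0.6614 0.106  0.0962]
(417, 291) [ 0.5047 -0.2825  0.0671]
(400, 305) [ 0.4736 -0.2587 -0.0032]
(449, 297) [ 0.4914 -0.3476  0.0602]
(428, 260) [ 0.5665 -0.3085  0.0587]
(420, 209) [ 0.675  -0.3025  0.027 ]
(356, 160) [ 0.7732 -0.1673  0.0673]
```

Run:
```python
from bench import *
import numpy as np
for n,p,b in [("rack",(0.5057,-0.2863,.128),9.2),("well",(.5785,.1345,.155),11.3)]:
  for k in range(-2,2):
    j=ik(p,[180,0,b+90*k]); print(n,b+90*k,None if j is None else np.round(j,1))
```

```text
rack -170.8 [ -29.5   14.3   -6.6   69.1    0.  -128.7]
rack -80.8 [-29.5  14.3  -6.6  69.1   0.  141.3]
rack 9.2 [-29.5  14.3  -6.6  69.1   0.   51.3]
rack 99.2 [-29.5  14.3  -6.6  69.1   0.  -38.7]
well -168.7 [ 13.1  15.2  -2.   72.8   0.  -88.2]
well -78.7 [  13.1   15.2   -2.    72.8    0.  -178.2]
well 11.3 [13.1 15.2 -2.  72.8  0.  91.8]
well 101.3 [13.1 15.2 -2.  72.8  0.   1.8]
```

```bash
cat >> h.py <<'E'
from scipy.spatial.transform import Rotation as Ro
def wproj(c,X,pos,rpy):
    M=c["mount"];R=Ro.from_euler("xyz",rpy,degrees=True).as_matrix()
    p=R.T@(np.asarray(X)-pos); q=M[:3,:3].T@(p-M[:3,3])
    th=np.arctan2(np.hypot(q[0],q[1]),q[2]);ph=np.arctan2(q[1],q[0]);K=c["K"]
    return np.array([K[0,2]+K[0,0]*th*np.cos(ph),K[1,2]+K[0,0]*th*np.sin(ph)])
def wplane(c,uv,z,pos,rpy):
    M=c["mount"];R=Ro.from_euler("xyz",rpy,degrees=True).as_matrix();K=c["K"]
    d=(np.array(uv)-K[:2,2])/K[0,0];th=np.linalg.norm(d)
    r=np.r_[d/th*np.sin(th),np.cos(th)] if th>0 else np.array([0,0,1.])
    r=R@M[:3,:3]@r;o=R@M[:3,3]+pos
    return o+r*(z-o[2])/r[2]
def shot(name):
    from bench import capture,state
    s=state();c=capture("wrist");cv2.imwrite(f"pics/{name}.png",c["color"])
    np.savez(f"pics/{name}.npz",pos=s["tool_pos"],rpy=s["tcp_rot"],**c);return s,c
E
python3 - <<'E'
from bench import *
from h import *
move_gripper(.45)
move_ptp([0.5057,-0.2863,.128],[180,0,99.2]); hold(.3)
s,c=shot("w1");print(s["time_s"],s["tool_pos"],s["tcp_rot"],s["contact_force"],s["finger_gap"])
print(wproj(c,[.5057,-.2863,.068],s["tool_pos"],s["tcp_rot"]))
cv2.imwrite("pics/w1c.png",cv2.resize(c["color"][180:330,220:420],None,fx=4,fy=4,interpolation=cv2.INTER_CUBIC))
E
```

```text
3.9917 [ 0.50587203 -0.28601313  0.12805505] [1.79996081e+02 2.94549911e-03 9.92303756e+01] [-0.74015245 -0.62156856 -0.08861639] 0.4516988125182238
[316.65103213 259.27030029]
```

View pics/w1.png

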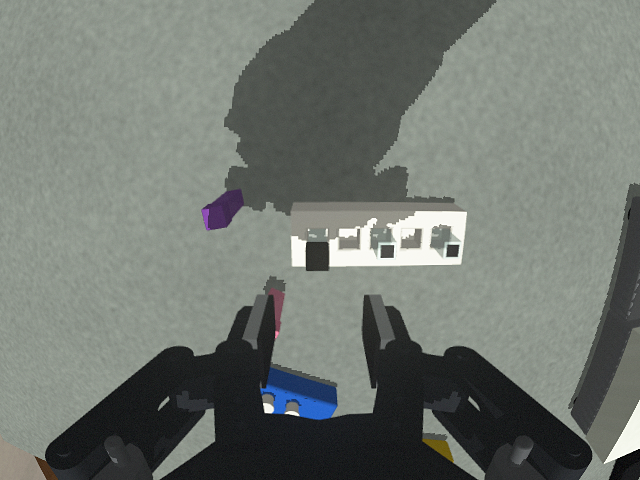

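View pics/w1c.png

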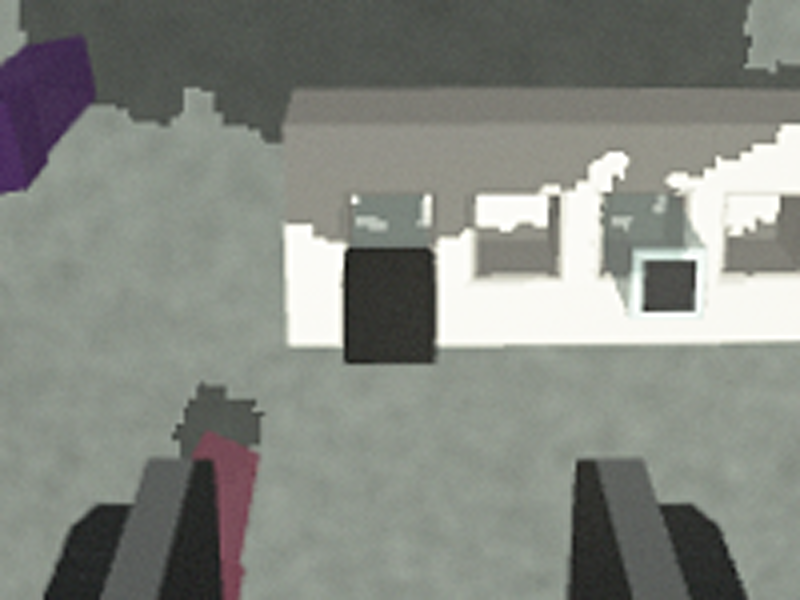

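The cap shows at crop x 344–436, bottom edge 363 (image ≈ (317.4,259)); the prediction was (316.7,259.3), so they agree. I'll refine the top-face edge with a contrast stretch.

Run:
```python
from h import *
c=np.load("pics/w1.npz");g=c["color"].astype(float).mean(2)
print(np.round(g[238:276:1,314:321].mean(1)).tolist());print(np.round(g[255:265,300:335].mean(0)).tolist())
for uv in[(317.35,259.2),(305.6,259.2),(328.9,259.2)]: print(wplane(c,uv,.068,c["pos"],c["rpy"]))
# rack right/left edge line for yaw
a=wplane(c,(292,266),.028,c["pos"],c["rpy"]);b=wplane(c,(463,264),.028,c["pos"],c["rpy"]);e=b-a;print(a,b,np.degrees(np.arctan2(-e[0],e[1])),np.linalg.norm(e))
```

```text
[126.0, 127.0, 124.0, 117.0, 44.0, 48.0, 49.0, 49.0, 49.0, 49.0, 50.0, 50.0, 51.0, 50.0, 51.0, 50.0, 52.0, 51.0, 52.0, 52.0, 50.0, 51.0, 51.0, 49.0, 51.0, 51.0, 52.0, 50.0, 52.0, 50.0, 50.0, 48.0, 57.0, 137.0, 147.0, 146.0, 148.0, 149.0]
[249.0, 249.0, 249.0, 251.0, 249.0, 196.0, 36.0, 48.0, 48.0, 50.0, 50.0, 49.0, 50.0, 50.0, 50.0, 51.0, 51.0, 50.0, 51.0, 52.0, 52.0, 51.0, 51.0, 53.0, 52.0, 53.0, 51.0, 47.0, 65.0, 192.0, 254.0, 250.0, 248.0, 248.0, 248.0]
[ 0.50559045 -0.28590403  0.068     ]
[ 0.5067043 -0.2926813  0.068    ]
[ 0.50450385 -0.27924226  0.068     ]
[ 0.52902521 -0.30035087  0.028     ] [ 0.50815943 -0.17619451  0.028     ] 9.540007821896928 0.12589750854388942
```

Run:
```python
from bench import *
from h import *
c=np.load("pics/w1.npz")
far=wplane(c,(316.9,270.4),.068,c["pos"],c["rpy"]);y=np.radians(9.4)
cen=far[:2]-.007*np.array([np.cos(y),np.sin(y)]);print(far,cen)
servo_line([*cen,.0545],[180,0,99.4],.12);hold(.2)
s=state();print(s["tool_pos"],s["contact_force"])
move_gripper(.0);s=state();print(s["finger_gap"],s["tool_pos"],s["contact_force"],s["time_s"])
s,c=shot("w2")
```

```text
[ 0.5126552  -0.28502603  0.068     ] [ 0.50574919 -0.28616931]
[ 0.50634517 -0.2864863   0.05548154] [-0.1302872   0.35439479  0.27442022]
0.13926195289221824 [ 0.50607712 -0.28637533  0.05509372] [ 0.31743055 -0.37221651  4.85506006] 5.35
```

View pics/w2.png

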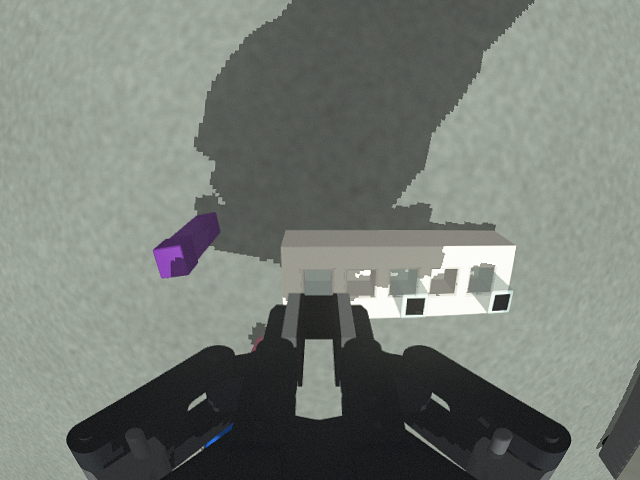

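The cap sits between the pads at around (320,315). Lift and look.

Run:
```python
from bench import *
from h import *
p=state()["tool_pos"]
servo_line([p[0],p[1],.12],None,.12)
servo_line([p[0],p[1],.2],None,.3);hold(.2)
s,c=shot("w3");print(s["finger_gap"],s["time_s"],s["contact_force"],s["tcp_rot"])
s=capture("scene")["color"];cv2.imwrite("pics/s3.png",cv2.resize(s[140:360,120:340],(660,660),interpolation=cv2.INTER_CUBIC)[:600])
cv2.imwrite("pics/w3c.png",cv2.resize(c["color"][260:400,220:420],None,fx=4,fy=4,interpolation=cv2.INTER_CUBIC))
```

```text
0.14446024665064203 6.7167 [ 0.71570681 -0.19716468 -1.03117014] [-1.79842616e+02 -1.24566011e-01  9.94012599e+01]
```

View pics/w3c.png

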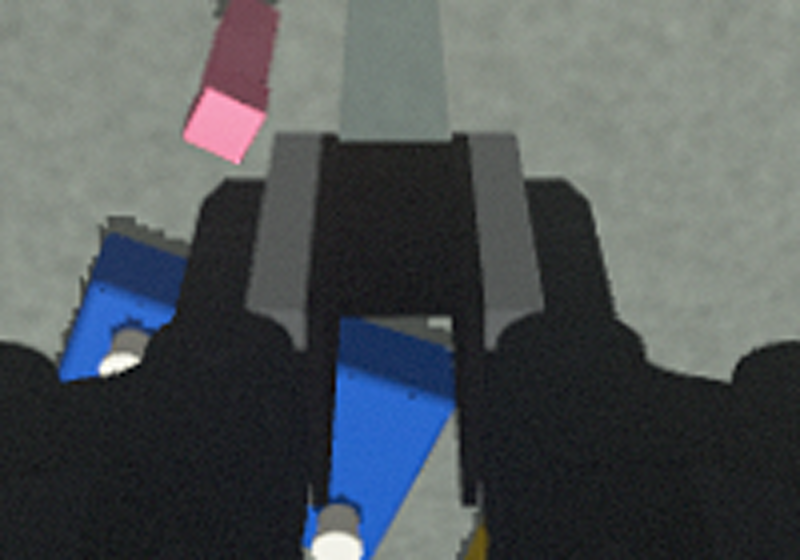

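View pics/s3.png

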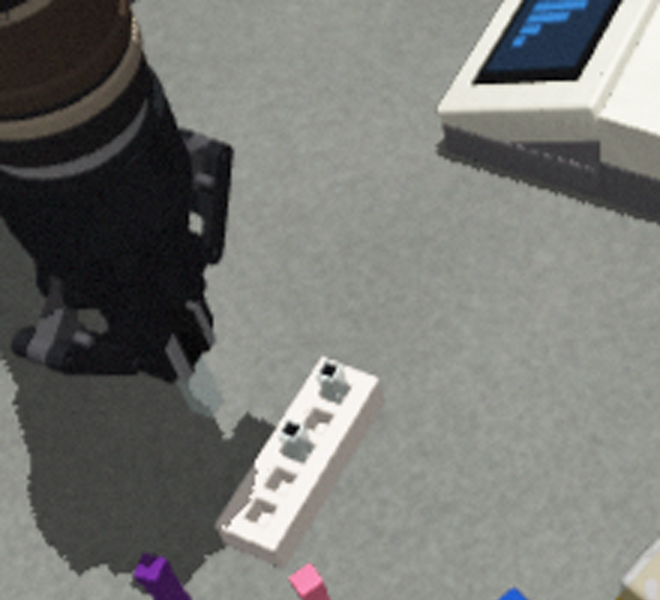

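Lifted and upright: the glass hangs below the cap and the fingers reach the cap's lower edge at crop row ~137. Now look at the well from an offset that keeps it clear of the held glass.

Run:
```python
from bench import *
from h import *
y=np.radians(11.3);ex=np.array([np.cos(y),np.sin(y)])
w=np.array([.5785,.1345]);p=w+.035*ex
move_ptp([*p,.185],[180,0,101.3]);hold(.4)
s,c=shot("w4");print(s["tool_pos"],s["tcp_rot"],s["time_s"],s["contact_force"],s["finger_gap"])
print(wproj(c,[*w,.095],s["tool_pos"],s["tcp_rot"]))
u,v=wproj(c,[*w,.095],s["tool_pos"],s["tcp_rot"]).astype(int);print(u,v)
v0=max(v-70,0);cv2.imwrite("pics/w4c.png",cv2.resize(c["color"][v0:v+70,u-90:u+90],None,fx=4,fy=4,interpolation=cv2.INTER_CUBIC));print(v0,u-90)
```

```text
[0.61289102 0.14090274 0.18504897] [ 1.79997318e+02 -3.08652858e-04  1.01261308e+02] 8.8333 [-0.2117132  -0.1339396   0.05229639] 0.1339247869655142
[318.00354299 190.83795014]
318 190
120 228
```

View pics/w4.png

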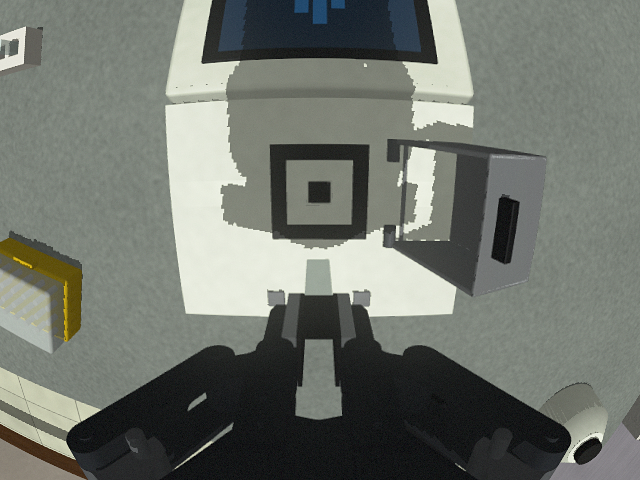

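View pics/w4c.png

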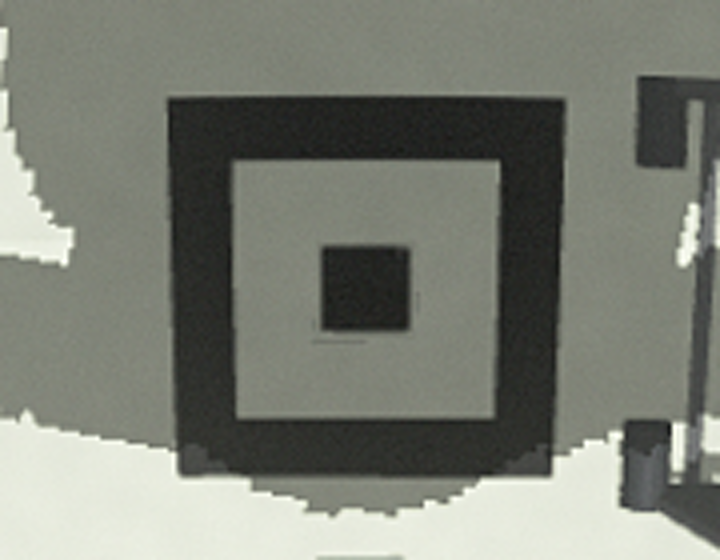

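Run:
```python
from h import *
c=np.load("pics/w4.npz");g=c["color"].astype(np.float32).mean(2);pos,rpy=c["pos"],c["rpy"]
u=cv2.resize(g,None,fx=4,fy=4,interpolation=cv2.INTER_CUBIC)
def edge(pr,th):
    i=[k for k in range(len(pr)-1) if (pr[k]-th)*(pr[k+1]-th)<0];return [round(k+(pr[k]-th)/(pr[k]-pr[k+1]),2) for k in i]
col=edge(g[186:198,300:340].mean(0),75);row=edge(g[172:215,313:326].mean(1),75);print(col,row)
L,Rr=300+col[0],300+col[-1];T,B=172+row[0],172+row[-1]
P=np.array([wplane(c,q,.095,pos,rpy) for q in[(L,(T+B)/2),(Rr,(T+B)/2),((L+Rr)/2,T),((L+Rr)/2,B)]])
print(P,np.linalg.norm(P[0]-P[1]),np.linalg.norm(P[2]-P[3]));print("well",P[:2].mean(0),P[2:].mean(0))
# surround outer corners
S=np.array([wplane(c,((x+.5)/4-.5+228,(yy+.5)/4-.5+120),.095,pos,rpy) for x,yy in[(168,99),(565,98),(553,475),(178,475)]])
print(S.mean(0)); e=S[1]+S[2]-S[0]-S[3];print(np.degrees(np.arctan2(-e[0],e[1])),np.linalg.norm(e)/2); e=S[2]+S[3]-S[0]-S[1];print(np.degrees(np.arctan2(e[1],e[0])),np.linalg.norm(e)/2)
# held cuvette
R=Ro.from_euler("xyz",rpy,degrees=True).as_matrix()
for q in[(-.00625,-.00625,.0471),(.00625,-.00625,.0471),(-.00625,-.00625,.0021),(.00625,-.00625,.0021)]: print(wproj(c,pos+R@q,pos,rpy))
cv2.imwrite("pics/w4d.png",cv2.resize(c["color"][245:345,255:380],None,fx=6,fy=6,interpolation=cv2.INTER_CUBIC))
```

```text
[np.float32(7.92), np.float32(29.91)] [np.float32(9.1), np.float32(30.34)]
[[0.58030959 0.12832977 0.095     ]
 [0.57756694 0.14202626 0.095     ]
 [0.57222942 0.13383366 0.095     ]
 [0.58573917 0.13654062 0.095     ]] 0.013968389178942192 0.013778271939811118
well [0.57893826 0.13517802 0.095     ] [0.57898429 0.13518714 0.095     ]
[0.57922106 0.13537666 0.095     ]
11.400884898887474 0.06192700922490991
11.188425897318494 0.06172820061862686
[305.62306407 257.5580766 ]
[328.51046889 257.58319409]
[302.28431178 294.74013034]
[331.08691353 294.78156511]
```

View pics/w4d.png

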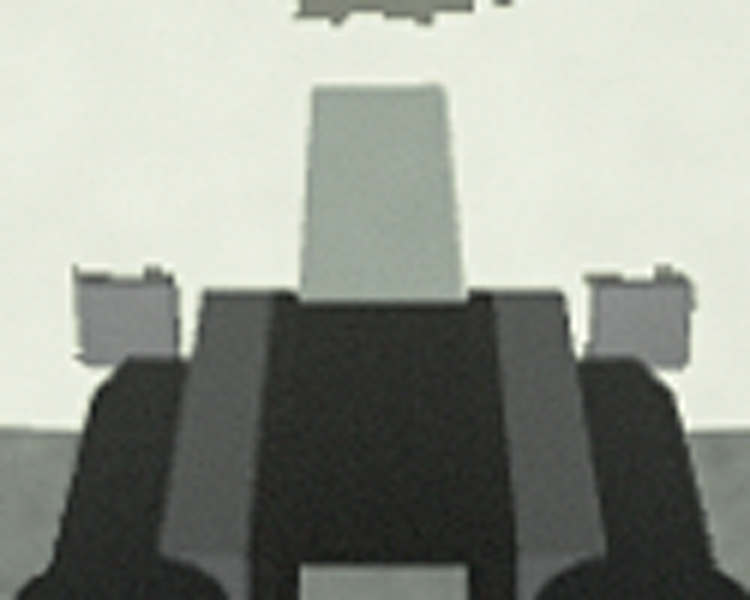

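Well centre (0.5790, 0.1352), photometer yaw about 11.3°. The held glass appears about 0.75 mm toward +x of the tool axis, but the grasp geometry suggested about -0.3 mm. I'll go just above the mouth and compare the glass's bottom with the well directly.

Run:
```python
from bench import *
from h import *
y=np.radians(11.3);ex=np.array([np.cos(y),np.sin(y)])
w=np.array([.57896,.13518]);p=w-.0002*ex
servo_line([*p,.185],[180,0,101.3],.12)
servo_line([*p,.147],None,.08);hold(.4)
s,c=shot("w5");print(s["tool_pos"],s["tcp_rot"],s["time_s"],s["contact_force"])
R=Ro.from_euler("xyz",s["tcp_rot"],degrees=True).as_matrix()
for q in[(-.00695,-.00695,0),(.00695,-.00695,0)]:
  X=np.array([*w,.095])+R@q;print(wproj(c,X,s["tool_pos"],s["tcp_rot"]))
for q in[(-.00625,-.00625,.0471),(.00625,-.00625,.0471)]: print(wproj(c,s["tool_pos"]+R@q,s["tool_pos"],s["tcp_rot"]))
cv2.imwrite("pics/w5c.png",cv2.resize(c["color"][205:305,255:380],None,fx=6,fy=6,interpolation=cv2.INTER_CUBIC))
```

```text
[0.57890149 0.13516403 0.14731642] [ 1.79968383e+02 -1.35721367e-03  1.01298297e+02] 10.35 [-0.09827556  0.39224448  0.1825396 ]
[304.66992858 253.08542168]
[329.54598856 253.11191343]
[305.6242826  257.55800721]
[328.51176481 257.58312384]
```

View pics/w5c.png

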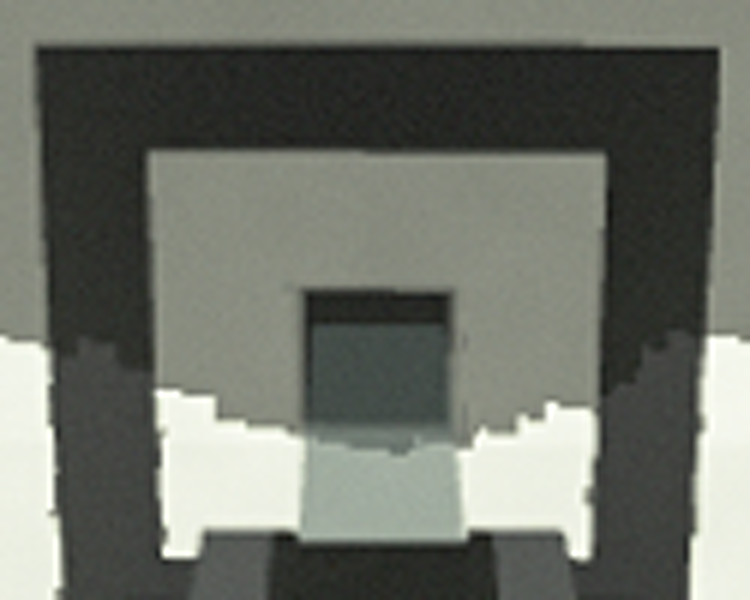

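Glass bottom edge at crop row 323, well edge at 290, lateral centres 380 and 379. So the glass is laterally centred and about 0.4 mm too far +x. I'll correct that and lower in small force-watched steps to just under the mouth.

```bash
cat > ins.py <<'E'
from bench import *
from h import *
def F(n=3):
    f=[]
    for _ in range(n): f.append(state()["contact_force"]); hold(.02)
    return np.mean(f,0)
E
python3 - <<'E'
from ins import *
s=state();y=np.radians(11.3);ex=np.array([np.cos(y),np.sin(y)])
p=s["tool_pos"][:2]-.0004*ex;z=.147
servo_line([*p,z],None,.05);hold(.15);f0=F();print("f0",f0,state()["time_s"])
while z>.136:
    z-=.001; servo_line([*p,z],None,.03); f=F(2)-f0; s=state()
    print(round(z,4),round(s["tool_pos"][2],4),np.round(f,2),np.round((s["tool_pos"][:2]-p)*1e3,2))
    if abs(f[2])>4 or np.hypot(*f[:2])>5: print("STOP");break
print(state()["time_s"],state()["finger_gap"])
E
```

```text
f0 [-0.30511013  0.22830784  0.01787392] 10.85
0.146 0.1459 [ 0.6  -0.33  0.08] [-0.06 -0.04]
0.145 0.1449 [-0.4  -0.1   0.19] [-0.04 -0.02]
0.144 0.1439 [ 0.61 -0.53 -0.44] [-0.04 -0.  ]
0.143 0.1429 [ 0.41 -0.13 -0.33] [-0.04 -0.  ]
0.142 0.1419 [ 0.67 -0.18  0.08] [-0.02 -0.02]
0.141 0.1409 [ 0.33 -0.27 -0.04] [-0.05 -0.02]
0.14 0.1399 [ 0.64 -0.76  0.01] [-0.01 -0.01]
0.139 0.1389 [ 0.19 -0.16  0.56] [-0.03 -0.02]
0.138 0.138 [-0.19 -0.42 -0.71] [-0.02 -0.01]
0.137 0.1369 [ 0.44 -0.33 -0.4 ] [-0.04 -0.02]
0.136 0.136 [ 0.81 -0.07 -0.54] [-0.04 -0.01]
13.9667 0.13801186373905475
```

It's 6 mm in with no contact force. Continue through the clip.

```bash
cat > go.py <<'E'
from ins import *
def run(z,p,f0,zend,step,lim,lat=12):
    while z>zend:
        z-=step; servo_line([*p,z],None,.04); f=F(2)-f0; s=state()
        print(round(z,4),round(s["tool_pos"][2],4),np.round(f,2),np.round((s["tool_pos"][:2]-p)*1e3,2),round(s["finger_gap"],3))
        if abs(f[2])>lim or np.hypot(*f[:2])>lat: print("STOP");break
    print(state()["time_s"]);return z
E
python3 - <<'E'
from go import *
s=state();p=s["tool_pos"][:2]-np.array([-.03e-3,-.01e-3]);f0=np.array([0.1,-.05,-.15])
run(.136,p,f0,.1215,.001,13)
E
```

```text
0.135 0.1349 [-0.21  0.03  0.3 ] [-0.05  0.02] 0.146
0.134 0.134 [0.46 0.2  0.43] [-0.03 -0.02] 0.137
0.133 0.1329 [-0.19  0.72  0.04] [-0.04 -0.01] 0.141
0.132 0.132 [ 0.16  0.44 -0.76] [-0.05 -0.01] 0.142
0.131 0.131 [-1.33 -0.53  0.51] [-0.13 -0.01] 0.138
0.13 0.1302 [-1.48 -0.74  3.34] [0.03 0.  ] 0.14
0.129 0.1292 [-1.63 -0.22  3.75] [0.09 0.03] 0.14
0.128 0.128 [-2.17 -0.2   4.37] [0.05 0.  ] 0.144
0.127 0.1269 [-1.37 -0.21  3.99] [ 0.01 -0.03] 0.145
0.126 0.1259 [-2.12 -0.28  3.47] [ 0.02 -0.01] 0.145
0.125 0.1249 [-1.13  0.03  2.96] [-0.03 -0.  ] 0.146
0.124 0.1239 [-1.7  -0.4   3.56] [-0.07 -0.02] 0.139
0.123 0.1229 [-0.56 -0.06  3.5 ] [-0.03  0.  ] 0.14
0.122 0.1219 [-1.1  -0.56  2.43] [-0.05 -0.  ] 0.143
0.121 0.1209 [-1.32  0.14  3.62] [-0.04 -0.  ] 0.14
18.2167
```

Run:
```python
from go import *
s=state();p=s["tool_pos"][:2]-np.array([-.04e-3,0]);f0=np.array([0.1,-.05,-.15])
run(.121,p,f0,.0985,.0006,7.5)
```

```text
0.1204 0.1203 [-1.31 -0.8   3.78] [-0.02 -0.02] 0.139
0.1198 0.1198 [-1.54  0.51  3.71] [-0.   -0.01] 0.142
0.1192 0.1191 [-1.27 -0.32  4.1 ] [-0.01  0.02] 0.144
0.1186 0.1185 [-1.48 -0.14  4.6 ] [-0.03  0.01] 0.14
0.118 0.1179 [-1.32 -0.33  3.34] [-0.04 -0.01] 0.139
0.1174 0.1174 [-0.75 -0.05  3.82] [-0.03  0.01] 0.142
0.1168 0.1167 [-1.1  -0.14  3.45] [-0.03 -0.  ] 0.142
0.1162 0.1161 [-1.67  0.27  3.6 ] [-0.03 -0.  ] 0.139
0.1156 0.1155 [-1.51 -1.28  4.15] [-0.03 -0.02] 0.141
0.115 0.1149 [-1.44 -0.71  3.41] [-0.03 -0.02] 0.141
0.1144 0.1143 [-2.1  -0.51  3.13] [-0.05 -0.  ] 0.141
0.1138 0.1137 [-1.73 -0.37  3.16] [-0.03 -0.02] 0.142
0.1132 0.1131 [-1.77 -0.08  3.26] [-0.02 -0.01] 0.14
0.1126 0.1125 [-1.38 -0.37  3.26] [-0.06 -0.01] 0.141
0.112 0.1119 [-1.69 -0.03  3.69] [-0.03 -0.01] 0.14
0.1114 0.1114 [-2.03  0.16  2.8 ] [-0.05 -0.02] 0.143
0.1108 0.1107 [-2.68  0.46  3.84] [-0.04 -0.01] 0.138
0.1102 0.1101 [-2.04 -0.33  2.72] [-0.05 -0.02] 0.139
0.1096 0.1095 [-2.34  0.12  3.18] [-0.02 -0.01] 0.142
0.109 0.1089 [-1.82  0.45  2.88] [-0.05 -0.01] 0.145
0.1084 0.1083 [-2.44 -0.41  2.22] [-0.03 -0.  ] 0.14
0.1078 0.1077 [-1.83  0.15  3.42] [-0.04  0.01] 0.137
0.1072 0.1071 [-2.21 -1.02  3.07] [-0.05 -0.01] 0.14
0.1066 0.1065 [-2.46 -0.47  2.22] [-0.02 -0.03] 0.139
0.106 0.1059 [-2.13 -0.4   3.34] [-0.04  0.02] 0.143
0.1054 0.1053 [-2.13 -1.5   3.24] [-0.06  0.01] 0.143
0.1048 0.1047 [-2.26 -0.68  3.23] [-0.06 -0.02] 0.141
0.1042 0.1041 [-2.06 -0.15  2.87] [-0.03  0.  ] 0.142
0.1036 0.1035 [-2.25 -0.34  2.71] [-0.04 -0.  ] 0.143
0.103 0.1029 [-2.64 -0.29  3.12] [-0.03 -0.  ] 0.145
0.1024 0.1025 [-3.33 -0.75  4.18] [ 0.04 -0.02] 0.141
0.1018 0.1024 [-4.01 -0.98  7.82] [0.17 0.04] 0.141
STOP
27.2833
```

The stop is solid: z stalled at 0.1024 and force jumped from about 3 to 7.8 N, putting the floor about 39.6 mm below the mouth, with the fingertips still 7 mm above the deck. Release, retract and look.

Run:
```python
from ins import *
move_gripper(.38)
s=state();print(s["finger_gap"],s["contact_force"])
p=s["tool_pos"]
servo_line([p[0],p[1],.135],None,.08);servo_line([p[0],p[1],.175],None,.2);hold(.2)
s,c=shot("w6");print(s["time_s"],s["tool_pos"],s["contact_force"])
R=Ro.from_euler("xyz",s["tcp_rot"],degrees=True).as_matrix()
print([wproj(c,[.57896,.13518,z],s["tool_pos"],s["tcp_rot"]) for z in(.095,.1155)])
cv2.imwrite("pics/w6c.png",cv2.resize(c["color"][190:330,220:420],None,fx=4,fy=4,interpolation=cv2.INTER_CUBIC))
```

```text
0.38316265272995487 [0.30509253 0.08608061 0.37378469]
28.7333 [0.57801848 0.13497897 0.17366079] [ 0.58178423 -1.21755118 -0.26186184]
[array([317.28597711, 250.52847343]), array([317.17147977, 262.51354111])]
```

View pics/w6c.png

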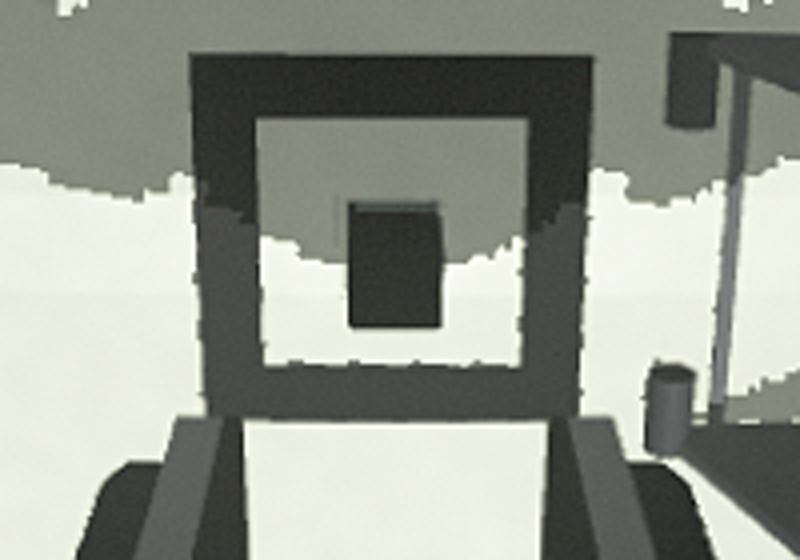

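View pics/w6.png

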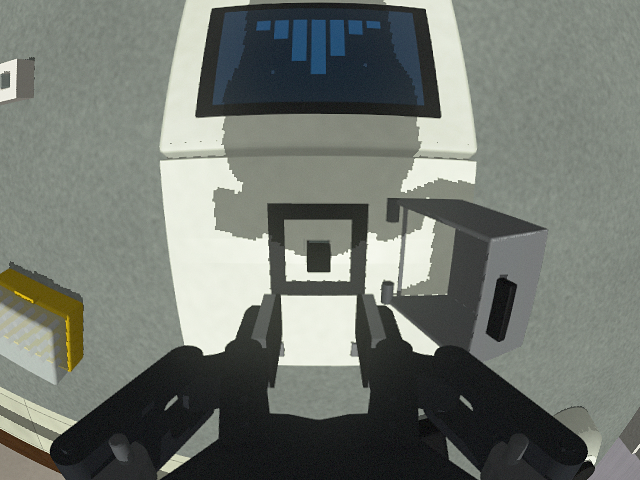

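The cap stands square in the well at crop (396,265), with a thin band of glass showing above the mouth. As a check on seating, I'll touch the cap lightly with shut fingers, then go behind the lid.

Run:
```python
from ins import *
y=np.radians(11.3);ex=np.array([np.cos(y),np.sin(y)]);ey=np.array([-ex[1],ex[0]])
w=np.array([.57896,.13518])
move_gripper(0.);print(state()["finger_gap"])
servo_line([*(w-.0003*ex),.122],[180,0,101.3],.12);hold(.2);f0=F();z=.122
while z>.111:
    z-=.0006;servo_line([*(w-.0003*ex),z],None,.04);f=F(2)-f0;zz=state()["tool_pos"][2]
    if f[2]>1.2: print(round(z,4),round(zz,4),np.round(f,2))
    if f[2]>5: break
servo_line([*(w),.26],None,.3)
q=w+.165*ey
servo_line([*q,.26],None,.3);servo_line([*q,.142],None,.2);hold(.15)
s=state();print(s["time_s"],s["contact_force"],s["tool_pos"])
c=capture("scene")["color"];cv2.imwrite("pics/s7.png",cv2.resize(c[20:240,240:460],(600,600),interpolation=cv2.INTER_CUBIC))
```

```text
-0.006083935749099994
0.1148 0.1154 [-1.3  -0.74  3.82]
0.1142 0.1154 [-1.61 -0.4   7.21]
35.9417 [ 0.31037954 -0.26853984 -0.13450403] [0.54763079 0.29719028 0.14393282]
```

View pics/s7.png

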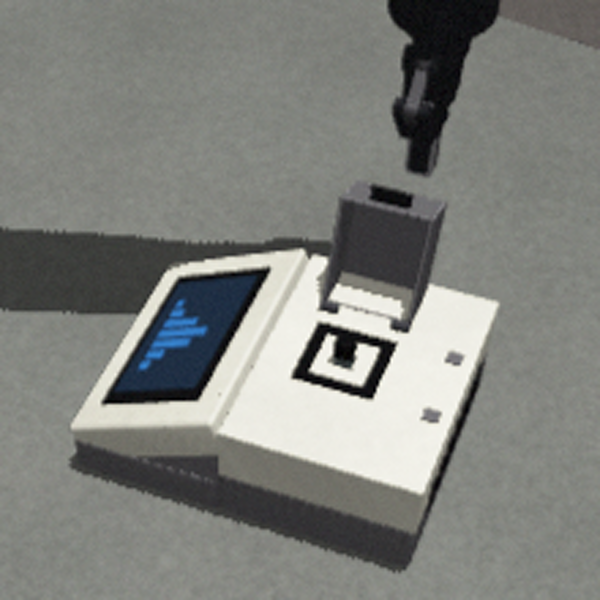

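The cap top is solid at 0.1154 and did not move at 7 N. The finger is behind the lid. Sweep it shut on an arc about the hinge.

Run:
```python
from ins import *
y=np.radians(11.3);ex=np.array([np.cos(y),np.sin(y)]);ey=np.array([-ex[1],ex[0]])
w=np.array([.57896,.13518]);a=.072;off=.0145
f0=F();mx=0
for th in [112,104,96,88,80,72,64,56,48,40,32,24,16,10,5]:
    t=np.radians(th);u=-a*np.cos(t)+.045*np.sin(t)+off;v=a*np.sin(t)+.045*np.cos(t)
    servo_line([*(w+(.045+u)*ey),.095+v],None,.1)
    f=F(1)-f0;print(th,np.round(f,2),np.round(state()["tool_pos"][2],4))
    if np.linalg.norm(f)>15: print("STOP");break
s=state();print(s["time_s"])
c=capture("scene")["color"];cv2.imwrite("pics/s8.png",cv2.resize(c[20:240,240:460],(600,600),interpolation=cv2.INTER_CUBIC))
```

```text
112 [-1.55  4.94  2.9 ] 0.1463
104 [ 0.58  0.19 -0.58] 0.154
96 [-0.94  1.02 -0.06] 0.1621
88 [ 0.22  1.23 -0.21] 0.1689
80 [ 0.57 -0.97  0.33] 0.1739
72 [-0.51 -0.19  0.25] 0.1775
64 [0.47 0.51 0.24] 0.1794
56 [-0.62 -0.86 -0.28] 0.1798
48 [-0.68  0.23  0.64] 0.1785
40 [-0.45  0.67  0.24] 0.1755
32 [ 1.16  0.31 -0.29] 0.171
24 [-0.64 -0.32 -0.58] 0.1649
16 [0.41 0.48 0.66] 0.1575
10 [-0.17  0.45  0.11] 0.1513
5 [-0.08 -0.5  -0.34] 0.1457
40.5083
```

View pics/s8.png

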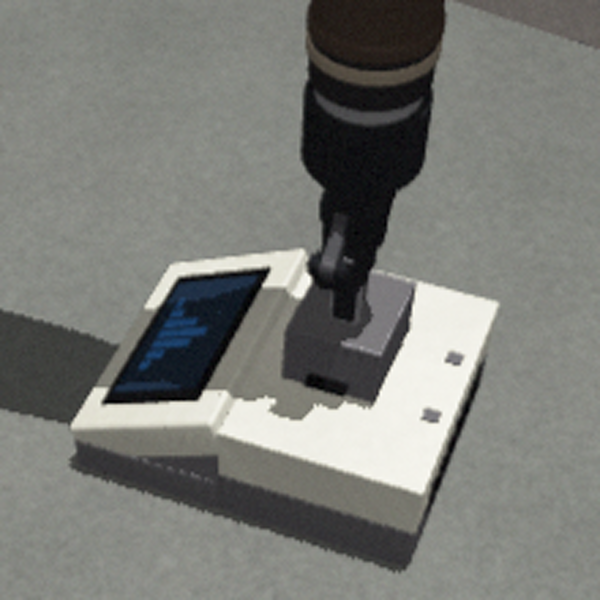

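The lid is down or nearly so. Press lightly until it is solid, then back off and check.

Run:
```python
from ins import *
s=state();q=s["tool_pos"];z=q[2];f0=F(5)
while z>.136:
    z-=.0008;servo_line([q[0],q[1],z],None,.04);f=F(2)-f0;zz=state()["tool_pos"][2]
    print(round(z,4),round(zz,4),np.round(f,2))
    if f[2]>5: break
servo_line([q[0],q[1],.2],None,.2);servo_line([.5,.12,.3],None,.3);set_joints([60,7,-2,80,0,90]);hold(.3)
s=state();print(s["time_s"],s["contact_force"])
c=capture("scene");cv2.imwrite("pics/s9.png",c["color"]);cv2.imwrite("pics/s9c.png",cv2.resize(c["color"][60:240,250:440],None,fx=3.2,fy=3.2,interpolation=cv2.INTER_CUBIC))
t=capture("top");cv2.imwrite("pics/t9.png",t["color"])
# lid top height from top cam
for uv in[(190,262),(205,258),(215,256),(195,245),(200,270)]:
  zc=t["depth"][uv[1],uv[0]];X=t["R"].T@(zc*np.linalg.inv(t["K"])@[uv[0],uv[1],1]-t["t"]);print(uv,np.round(X,4))
```

```text
0.1451 0.1451 [ 0.27 -0.19 -0.36]
0.1443 0.1443 [ 0.67 -0.5   0.36]
0.1435 0.1435 [ 0.64 -0.19  1.02]
0.1427 0.1426 [ 0.89 -0.16  0.52]
0.1419 0.1418 [ 0.34 -0.86  0.55]
0.1411 0.1411 [ 1.25 -1.25  1.27]
0.1403 0.1411 [-1.56 -2.01  5.62]
45.4917 [-0.01025972  0.0081902  -0.68907102]
(190, 262) [0.5682 0.1536 0.1411]
(205, 258) [0.5751 0.125  0.1429]
(215, 256) [0.5785 0.1065 0.1418]
(195, 245) [0.5999 0.1443 0.1408]
(200, 270) [0.5529 0.1352 0.1393]
```

View pics/s9c.png

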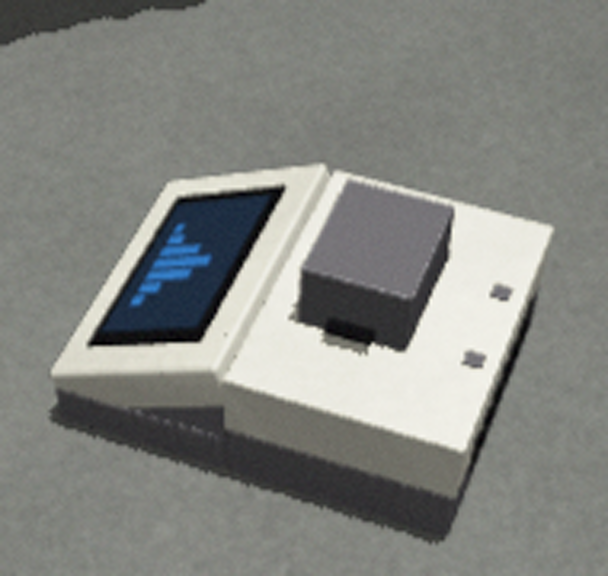

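View pics/t9.png

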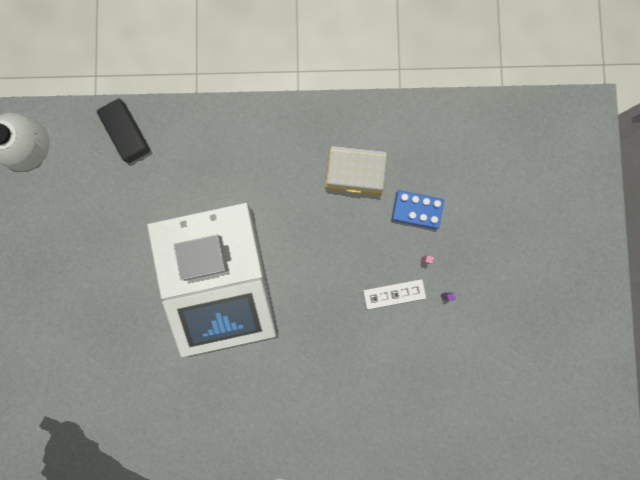

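View pics/s9.png

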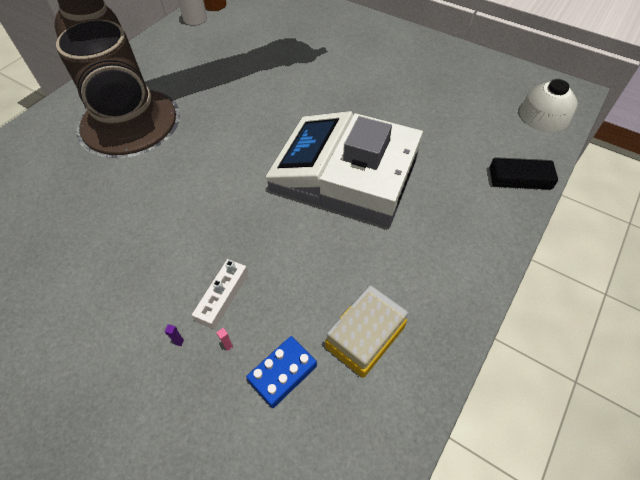

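The lid lies flat at (203,258) in the top view, its top level at about 0.141. Both blanks are in the rack at (374,298) and (395,294), and everything else on the bench is unmoved.

```bash
python3 -c "
from bench import *
close_job()"
```

```text
the job is handed in; nothing more can be done
```

The job is done and handed in. The capped cuvette stands on the floor of the photometer's well and the lid is closed over it. The robot clock read about 45.5 s at the last check.

- **Seating:** Clip drag was about 3 to 4.5 N. The stop was solid at about 8 N, where the tool stalled about 39.6 mm below the mouth, and I stopped pushing. After letting go, a light touch on the cap (about 7 N) met a firm, unmoving top at the expected height.
- **Lid:** It pressed firm at 0.141 m, about 1 mm above the nominal 0.140 m. The last picture shows it flat on the deck.
- **Bench:** In the last pictures both blanks are in the rack, and the look-alikes, tip box and tube stand look unmoved. The arm is clear of everything.
- **Disagreement:** Two estimates of how the cuvette sat in the grip differed by about 1 mm. I settled it with a close look at the mouth, and the cuvette entered with no measurable contact force.

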